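# Put the dried dehumidifier cartridge back in the pantry drawer

## Robot

A 7-joint arm with a two-finger parallel gripper is mounted at the origin on the work surface. World frame = base frame: x ahead of the robot, y to its left, z up, the work surface at z = 0. Lengths are in m, angles in rad, forces in N, time in s.
With the tool pointing down it reaches from about 0.425 to 0.875 m from the base axis. Payload 4.7 kg.
Tool frame: the origin (TCP) lies at the very end of the fingers, on their centre line; the grasp point (between the pads) lies 19 mm behind it; z points along the fingers, y is the line along which they close (so a half turn about z gives the same grasp; the last joint's range is limited). The gripper opens to 87 mm and grips with 3 to 60 N. Pads are 19 mm wide; open, the fingers measure 117 mm over their backs; the gripper's body (75 mm by 190 mm) begins 51 mm behind the grasp point.
Start: joints at [-1.282, 0.321, -0.07, 1.45, 0.023, 1.371, -0.057], TCP at [0.176, 0.626, 0.223] pointing down, gripper open.
Joint ranges: [-2.86, 2.86], [-0.3, 2.09], [-1.38, 1.24], [0.06, 2.45], [-1.56, 4.7], [0.09, 2.05], [-2.69, 2.69]. Speed limits (rad/s): [2.57, 2.57, 3.14, 3.14, 3.14, 3.14, 3.14].

## Interface

Orientations are given as a rotation vector (axis times angle).
In Python, from bench import ctrl, get_image, job gives the robot as it stands.
- The arm moves only by the shell command python3 -m crank 'ROWS' [FORCE]. ROWS is JSON, a list that holds one entry, the list of rows, each a list of 5 numbers: the shift along the tool's x, y, z in mm, then the turn about the tool's z in rad, then the closure, from -1 (fully open) to 1 (shut), so that 0 is half open. A call has 1 to 10 rows; each row shifts and turns the commanded pose from where the row before left it, along the tool's axes as they then stand; what a row does not reach is not made up. A row lasts 1/12 s, in which the tool goes at most 41.7 mm and 7.16 degrees, less where a joint would pass 70% of its speed; a pose out of reach is approached as far as the arm can. A call with a gripper value outside its range is refused whole. The fingers move at their own pace and stop on an object; FORCE is the grip in N (left out, the last holds). Time passes only in rows, so rows that do not move let the fingers close. It gives the time, the measured TCP pose, the force, the opening and the grip force at its end, in the units of the state.
- ctrl.get_state(): the state, without advancing time (a new reading comes with each control period).
- get_image(name): name is "scene" or "top" or "wrist"; returns a dict with "pixels" (420x560x3 uint8, red, green, blue), "fx", "fy", "cx", "cy" (pixels), "k1" (the pictures are not rectified: a ray, as slopes to the right and down, at radius r is drawn at 1 + k1 r^2 times it, then the intrinsics apply), "T" (4x4, takes a point from camera to world coordinates); the wrist camera has in their place "T_tool_cam" (4x4, takes a point from camera to tool coordinates, whose origin is the TCP and whose axes are the flange's). Camera axes: x right, y down, z forward; pixel columns grow to the right and rows downward; lengths in m; the calibration is good to about 2 mm. A picture is of the moment at which its call begins: read the wrist's pose just before it. There is no depth.
- job.close_job(): hands the job in; it is judged then, once.
The state is a dict: "time": time; "joint_positions": joint angles; "qd": joint speeds; "joint_torque": joint torques, N m; "position": TCP position; "tool_rot": TCP orientation; "ft_force": force on the tool from outside, world axes, zero at the start; "torque": the same for the moment, N m; "grip_width": opening from 0.0 (shut) to 1.0 (fully open); "grip_force": force on a finger pad.
Only numpy, scipy, OpenCV 4.12 (cv2) and the standard library are available. Lean on these libraries where they do the work, as an engineer would, in place of code of your own. Each camera call takes 0.05 s, during which the arm holds its last target. There are 200 camera calls.

## Task

Lift the dehumidifier cartridge out of its charging dock and set it down flat on the bamboo trivet to change your grip. Then lower it gently, with its clipped blue end toward the back of the drawer, into the fitted pocket of the open wicker-look drawer until it sits flat and square on the pocket floor, let go, and push the drawer fully home past its click. Leave the display box, the bowls and the colander where they are.

Things in the scene. Friction and masses are not known exactly. Their poses are not given: they have to be found in the camera images.
- cartridge: White plastic block with grey grille on top and a blue end, 64 (x) x 50 (y) x 36 (z) mm, about 250 g. The two vertical corners of its blue +x end are clipped at 45 degrees by 10 mm, leaving a 30 mm flat end face. Origin: centre of its underside, z up. It starts in the dock, its x along the dock's x.
- dock: Fixed charging dock. Black base 104 (x) x 66 (y) x 12 mm high carries the cartridge between two grey end cheeks: inner faces at x = +-34 mm, 16 mm thick, 56 mm wide, tops 58 mm over the work surface (10 mm over the cartridge). Its +-y sides are open: grip the cartridge here across its 50 mm width. Origin: centre of its underside.
- trivet: Fixed bamboo trivet: flat slatted square 150 x 150 mm, its top 12 mm above its origin (centre of its underside, on the work surface).
- pocket (a point): Centre of the pocket floor, 16 mm over the work surface, on the drawer. x points to the drawer's back, z up. Pocket 68 (x) x 54 (y) mm: white sills 12 mm high at +-x, white rails 24 mm high at +-y, tops bevelled. Blue blocks in its +x corners match the clipped corners, so cartridge +x goes to pocket +x. Finger room above the sills: front panel at x = -66 mm, rear wall at x = +68 mm.
- unit: Fixed wicker-look plastic box that holds the drawer: 108 wide x 190 deep x 98 mm high. Origin: under the middle of its front face; x points to its back; the drawer slides out to -x. The drawer's side walls stand 34 mm either side of the pocket's centre and rise 54 mm over the pocket floor (18 mm over a seated cartridge): no finger fits there, so grip the cartridge by its 64 mm length.
- drawer_front (a point): Where to push: centre of the drawer front's outer face, 55 mm over the work surface, on the drawer; push along its +x. The flat woven front is 104 mm wide and spans 9 to 85 mm over the work surface.
- drawer (a joint): Opening of the drawer in m: 0 is fully home, 0.18 fully out. A sprung detent resists lightly from about 14 mm and draws the drawer home from about 5 mm.
- display_box: Bystander: closed clear plastic display box 190 x 190 x 157 mm with a dark stone molcajete inside, 3 kg. Origin: centre of its underside.
- bowls: Bystander: stack of two terracotta bowls, 132 mm across, 77 mm high. Origin: centre of its underside.
- colander: Bystander: steel colander, 180 mm across (216 over its handles), 85 mm high. Origin: centre of its underside.

How it is judged:
On the way, in this order (a step that is already met when the one before it is completed fails the run):
1. the cartridge stands flat on the trivet, let go (horizontal distance between cartridge and trivet below 0.07 m and z of cartridge in the frame of trivet between 0.009 and 0.016 m and angle between cartridge's own z axis and vertical below 0.06 rad and linear speed of cartridge below 0.03 m/s and contact force between the fingers and cartridge below 0.2 N), for 0.2 s.
2. the cartridge sits flat and square in the pocket, let go, while the drawer is still open (x of cartridge in the frame of pocket between -0.004 and 0.004 m and y of cartridge in the frame of pocket between -0.004 and 0.004 m and z of cartridge in the frame of pocket between -0.003 and 0.003 m and angle between cartridge's own z axis and vertical below 0.05 rad and angle between the x axis of cartridge and the x axis of pocket, either way round below 0.08 rad and contact force between the fingers and cartridge below 0.2 N and value of joint drawer above 0.08 m), for 0.2 s.
At the end, for the whole second after the job is handed in: The drawer is home (opening under 4 mm) and the cartridge rests in its pocket, released: within 4 mm of the pocket's centre, underside within 3 mm of the pocket floor, tilted under 0.05 rad and turned under 0.08 rad (x of cartridge in the frame of pocket between -0.004 and 0.004 m and y of cartridge in the frame of pocket between -0.004 and 0.004 m and z of cartridge in the frame of pocket between -0.003 and 0.003 m and angle between cartridge's own z axis and vertical below 0.05 rad and angle between the x axis of cartridge and the x axis of pocket, either way round below 0.08 rad and contact force between the fingers and cartridge below 0.2 N and value of joint drawer below 0.004 m and linear speed of cartridge below 0.02 m/s); the robot touches nothing.
It fails at once if the cartridge is dropped into the pocket (over 0.35 m/s while above its floor) instead of being lowered gently (z of cartridge in the frame of pocket between 0.004 and 0.05 m and horizontal distance between cartridge and pocket below 0.012 m and linear speed of cartridge above 0.35 m/s).
It fails at once if the display box is shifted more than 20 mm or tipped (distance of display_box from where it was at the start of the episode above 0.02 m or angle between display_box's own z axis and vertical above 0.2 rad).
It fails at once if the bowls is shifted more than 20 mm or tipped (distance of bowls from where it was at the start of the episode above 0.02 m or angle between bowls's own z axis and vertical above 0.2 rad).
It fails at once if the colander is shifted more than 20 mm or tipped (distance of colander from where it was at the start of the episode above 0.02 m or angle between colander's own z axis and vertical above 0.2 rad).
It also fails if it takes over 72 s, if anything falls off the work surface, if the arm or the gripper's body presses on something with over 40 N, if the wrist force passes 120 N, or if a joint passes its speed limit or range.

## Working session

There is one attempt and no reset: what is moved stays moved. The work goes in short steps, Python scripts to look and compute and a shell command to move; the robot and the scene stay as the last step left them, time stands still between calls to the robot, and variables do not carry over. Pictures are saved under pics/ and viewed, at most 11 in all, crops included, and the job is handed in when it is done.

```bash
ls; mkdir -p pics; cat > h.py <<'E'
import numpy as np, cv2
from scipy.spatial.transform import Rotation as R
from bench import ctrl, get_image, job
def snap(name, fn=None):
    s=ctrl.get_state(); im=get_image(name)
    if 'T' not in im or im.get('T') is None:
        W=np.eye(4); W[:3,:3]=R.from_rotvec(s['tool_rot']).as_matrix(); W[:3,3]=s['position']
        im['T']=W@np.array(im['T_tool_cam'])
    im['T']=np.array(im['T'])
    if fn: cv2.imwrite('pics/'+fn, im['pixels'][:,:,::-1]); np.savez('pics/'+fn+'.npz',**{k:np.array(v) for k,v in im.items()})
    return im
def load(fn): return dict(np.load('pics/'+fn+'.npz'))
def ray(im,u,v):
    K=np.array([[im['fx'],0,im['cx']],[0,im['fy'],im['cy']],[0,0,1]],float)
    x,y=(u-im['cx'])/im['fx'],(v-im['cy'])/im['fy']; a,b=x,y
    for _ in range(30):
        f=1+im['k1']*(a*a+b*b); a,b=x/f,y/f
    d=im['T'][:3,:3]@np.array([a,b,1]); return im['T'][:3,3],d
def onz(im,u,v,z):
    o,d=ray(im,float(u),float(v)); return o+d*(z-o[2])/d[2]
def proj(im,p):
    c=np.linalg.inv(im['T'])@np.append(p,1); a,b=c[:2]/c[2]; f=1+im['k1']*(a*a+b*b)
    return np.array([im['fx']*a*f+im['cx'],im['fy']*b*f+im['cy']])
E
python3 - <<'E'
from h import *
s=ctrl.get_state(); print({k:np.round(v,3) for k,v in s.items()})
for n in ('scene','top','wrist'):
    im=snap(n,n+'0.png'); print(n,im['fx'],im['k1'],im['T'].round(3).tolist())
E
```

```text
pics
{'time': np.float64(0.0), 'joint_positions': array([-1.282,  0.322, -0.07 ,  1.452,  0.023,  1.371, -0.057]), 'qd': array([ 0.001,  0.   ,  0.   ,  0.   ,  0.001, -0.001,  0.001]), 'joint_torque': array([-0.0000e+00, -4.9128e+01, -4.0400e-01, -3.1254e+01, -6.4000e-02,
        4.4000e-02,  0.0000e+00]), 'position': array([0.176, 0.625, 0.221]), 'tool_rot': array([-4.300e-01, -3.112e+00,  3.000e-03]), 'ft_force': array([-0.339,  0.031,  0.764]), 'torque': array([-0.035, -0.009, -0.012]), 'grip_force': np.float64(0.0), 'grip_width': np.float64(0.998)}
scene 382.041198487318 -0.03408729928066561 [[0.774, 0.512, -0.372, 1.135], [0.633, -0.629, 0.452, -0.657], [-0.003, -0.585, -0.811, 1.257], [0.0, 0.0, 0.0, 1.0]]
top 504.5448926013175 -0.036427651793577674 [[0.012, -0.995, 0.099, 0.388], [-1.0, -0.013, -0.006, 0.023], [0.007, -0.099, -0.995, 1.959], [0.0, 0.0, 0.0, 1.0]]
wrist 302.3033931315065 -0.0393884671067313 [[0.272, 0.917, 0.291, 0.096], [0.962, -0.259, -0.083, 0.647], [-0.001, 0.302, -0.953, 0.383], [0.0, 0.0, 0.0, 1.0]]
```

View pics/top0.png

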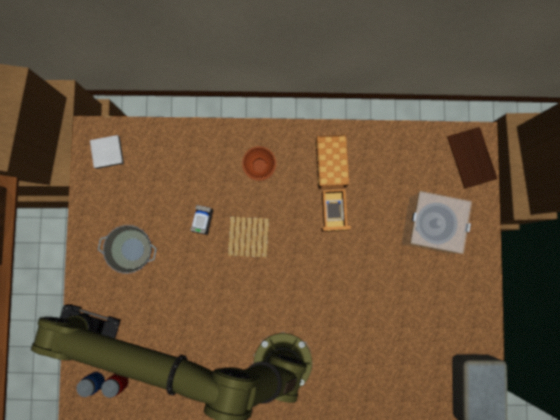

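View pics/scene0.png

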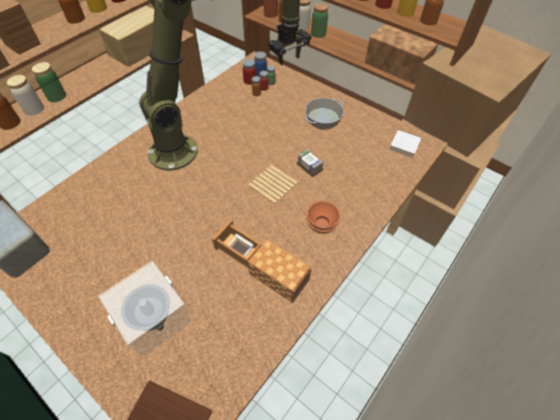

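The top view shows the dock with the cartridge at (201,220), the trivet at (249,237), the unit at (333,162) with its open drawer at (335,210). The bowls are at (259,163), the colander at (127,249) and the display box at (440,222). I'll enlarge it to get orientations.

```bash
python3 - <<'E'
from h import *
im=load('top0.png'); p=im['pixels']
c=cv2.resize(p[130:265,180:360],None,fx=4.4,fy=4.4,interpolation=cv2.INTER_CUBIC); cv2.imwrite('pics/crop0.png',c[:,:,::-1])
for n,u,v,z in [('dock',201,220,.048),('triv',249,237,.012),('pocket',335,210,.016),('unit',333,162,.098),('bowl',259,163,.077),('col',127,249,.085)]: print(n,onz(im,u,v,z).round(3))
E
```

```text
dock [0.534 0.319 0.048]
triv [0.473 0.138 0.012]
pocket [ 0.582 -0.194  0.016]
unit [ 0.754 -0.177  0.098]
bowl [0.75  0.101 0.077]
col [0.419 0.585 0.085]
```

View pics/crop0.png

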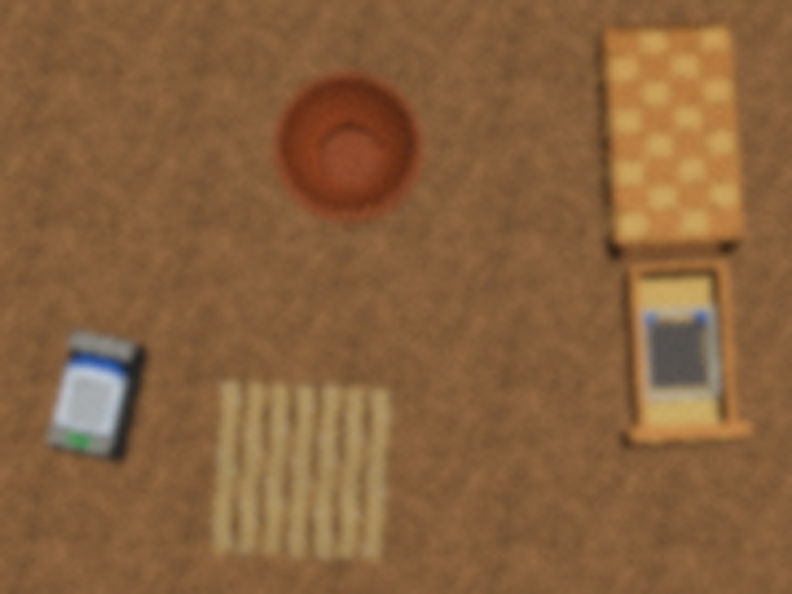

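The crop shows the blue end of the cartridge pointing away from the robot, with dock yaw about −0.25. The unit's yaw is about +0.04, and the pocket's blue corners are at the back of the drawer. The tool's y axis is already close to the dock's y axis, so I'll move above the dock.

```bash
python3 -m crank '[[[-21,-10,0,0,-1],[-21,-10,0,0,-1],[-21,-10,0,0,-1],[-21,-10,0,0,-1],[-21,-10,0,0,-1],[-21,-10,0,0,-1],[-21,-10,0,0,-1],[-21,-10,0,0,-1],[-21,-10,0,0,-1],[-21,-10,0,0,-1]]]' 30
python3 -m crank '[[[-21,-10,0,0,-1],[-21,-10,0,0,-1],[-21,-10,0,0,-1],[-21,-10,0,0,-1],[-21,-10,0,0,-1],[-21,-10,0,0,-1],[-21,-10,0,0,-1],[-21,-10,0,0,-1],[-21,-10,0,0,-1],[0,0,0,0,-1]]]'
python3 - <<'E'
from h import *
im=snap('wrist','w1.png'); s=ctrl.get_state(); print(s['position'],s['tool_rot'],s['joint_positions'])
E
```

```text
time: 0.98
position: [0.352, 0.4714, 0.2223]
tool_rot: [-0.43, -3.112, 0.001]
ft_force: [0.6, -0.3, -0.3]
grip_width: 1.0
grip_force: 0.0
time: 1.82
position: [0.5131, 0.3288, 0.2222]
tool_rot: [0.442, 3.108, -0.005]
ft_force: [0.2, -0.8, 0.8]
grip_width: 1.003
grip_force: 0.0
[0.51108648 0.33128328 0.22219204] [ 4.38945502e-01  3.10998252e+00 -2.46105052e-03] [-0.78502491  0.23287182  0.19614993  1.56705482 -0.04441365  1.34665758
  0.70622548]
```

View pics/w1.png

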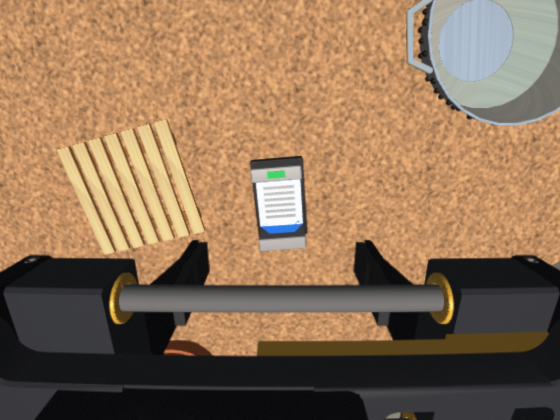

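The wrist image shows the cartridge between the fingers' approach lines at about (281,207), green light up and blue end down. The trivet is at (130,187) and the colander is at upper right. Next I'll measure the cartridge top by mask.

```bash
cat >> h.py <<'E'
def toolaxes(s):
    return R.from_rotvec(s['tool_rot']).as_matrix()
def rect(im,mask,z):
    """world min-area rect of mask's largest contour at height z: centre(mm), size, long-axis yaw"""
    cs,_=cv2.findContours(mask.astype(np.uint8),cv2.RETR_EXTERNAL,cv2.CHAIN_APPROX_NONE)
    c=max(cs,key=cv2.contourArea)
    w=np.array([onz(im,u,v,z)[:2] for u,v in c[:,0]])*1000
    (cx,cy),(a,b),ang=cv2.minAreaRect(w.astype(np.float32))
    if a<b: a,b,ang=b,a,ang+90
    return (round(cx,1),round(cy,1)),(round(a,1),round(b,1)),round(float(np.radians((ang+90)%180-90)),3),c[:,0].min(0),c[:,0].max(0)
def hsv(im): return cv2.cvtColor(im['pixels'],cv2.COLOR_RGB2HSV).astype(int)
def delta(s,p,yaw_y=None):
    M=toolaxes(s); d=np.array(p)-s['position']; print('tool shift mm',(M.T@d*1000).round(1),'tool y yaw',np.arctan2(M[1,1],M[0,1]).round(3))
E
python3 - <<'E'
from h import *
im=load('w1.png'); h=hsv(im); s=ctrl.get_state()
print('tcp px',proj(im,s['position']))
for v in (160,250,4): pass
print(im['pixels'][155:252:4,282].tolist())
print(h[200,245:320:3].tolist())
blue=(h[...,0]>100)&(h[...,0]<125)&(h[...,1]>150)&(h[...,2]>100); blue[:150]=0
print('blue',rect(im,blue,.048))
wh=((h[...,1]<60)&(h[...,2]>205))|blue; wh=wh.astype(np.uint8); wh[:160]=0; wh[255:]=0; wh[:,:240]=0; wh[:,320:]=0
wh=cv2.morphologyEx(wh,cv2.MORPH_CLOSE,np.ones((7,7)))
print('white+blue',rect(im,wh,.048))
E
```

```text
tcp px [285.35312767 252.74698666]
[[181, 135, 95], [50, 48, 49], [61, 60, 59], [158, 154, 151], [76, 212, 107], [65, 213, 101], [191, 187, 185], [250, 252, 253], [203, 197, 193], [225, 226, 230], [248, 250, 252], [201, 196, 194], [212, 212, 215], [248, 251, 252], [209, 207, 206], [198, 195, 192], [250, 252, 253], [249, 252, 253], [43, 125, 233], [44, 121, 227], [61, 60, 60], [182, 178, 174], [189, 185, 181], [182, 178, 175], [181, 134, 93]]
[[14, 125, 208], [14, 123, 213], [14, 123, 184], [13, 115, 135], [111, 17, 150], [100, 3, 253], [105, 6, 250], [13, 11, 200], [10, 8, 204], [10, 4, 209], [10, 4, 212], [150, 2, 218], [120, 2, 222], [105, 4, 232], [105, 6, 242], [108, 5, 248], [105, 4, 252], [100, 3, 253], [105, 4, 253], [120, 7, 77], [14, 119, 146], [14, 124, 214], [14, 123, 183], [14, 123, 188], [14, 124, 152]]
blue ((564.1, 313.8), (46.6, 9.6), 1.365, array([262, 224], dtype=int32), array([301, 233], dtype=int32))
white+blue ((530.5, 320.3), (78.6, 52.0), -0.163, array([252, 167], dtype=int32), array([302, 233], dtype=int32))
```

```bash
python3 - <<'E'
from h import *
im=load('w1.png'); h=hsv(im); s=ctrl.get_state()
blue=(h[...,0]>100)&(h[...,0]<125)&(h[...,1]>150)&(h[...,2]>100)
wh=((h[...,1]<40)&(h[...,2]>235))|blue; wh=wh.astype(np.uint8); wh[:181]=0; wh[245:]=0; wh[:,:250]=0; wh[:,312:]=0
wh=cv2.morphologyEx(wh,cv2.MORPH_CLOSE,np.ones((7,7)))
r=rect(im,wh,.048); print(r)
for side in (0,1):
    pts=np.array([onz(im,(np.where(wh[v])[0][0]-.5,np.where(wh[v])[0][-1]+.5)[side],v,.048)[:2] for v in range(185,222)])
    f=np.polyfit(pts[:,0],pts[:,1],1); print('edge yaw',np.arctan(f[0]).round(3),'y at .532',np.polyval(f,.532).round(4))
delta(s,[r[0][0]/1000,r[0][1]/1000,.04])
# trivet
tr=(h[...,0]>14)&(h[...,0]<30)&(h[...,1]>70)&(h[...,2]>200); tr[:,:50]=0;tr[:,215:]=0;tr[:110]=0;tr[260:]=0
tr=cv2.morphologyEx(tr.astype(np.uint8),cv2.MORPH_OPEN,np.ones((5,5))); tr=cv2.morphologyEx(tr,cv2.MORPH_CLOSE,np.ones((15,15))); print('trivet',rect(im,tr,.012))
E
```

```text
((537.7, 319.1), (63.3, 49.2), -0.205, array([257, 181], dtype=int32), array([301, 233], dtype=int32))
edge yaw -0.198 y at .532 0.2953
edge yaw -0.204 y at .532 0.3454
tool shift mm [-28.8  -4.1 182.2] tool y yaw 1.29
trivet ((475.8, 138.4), (151.4, 149.1), -0.044, array([ 58, 121], dtype=int32), array([202, 253], dtype=int32))
```

Cartridge centre is (0.538, 0.319), yaw −0.203, measured size 63×49 mm against 64×50 given. Trivet centre is (0.476, 0.138), 151×149 mm, which also matches. Next I'll line up and go down partway.

```bash
python3 -m crank '[[[-10,-2,0,-0.039,-1],[-10,-2,0,-0.039,-1],[-9,0,0,0,-1],[0,0,20,0,-1],[0,0,20,0,-1],[0,0,20,0,-1],[0,0,20,0,-1],[0,0,20,0,-1],[0,0,0,0,-1],[0,0,0,0,-1]]]'
python3 - <<'E'
from h import *
s=ctrl.get_state(); delta(s,[.5377,.3192,.018])
im=snap('wrist','w2.png'); print(proj(im,[.5377,.3192,.048]),proj(im,s['position']))
E
```

```text
time: 2.7
position: [0.5349, 0.3241, 0.1216]
tool_rot: [-0.308, -3.124, 0.002]
ft_force: [0.0, 0.9, 0.0]
grip_width: 0.998
grip_force: 0.0
tool shift mm [ -3.9  -4.1 103.6] tool y yaw 1.374
[276.95665549 219.82352482] [282.38513382 256.91383459]
```

View pics/w2.png

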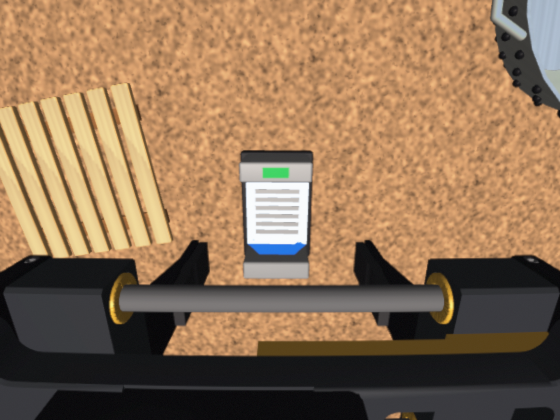

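The cartridge is at (276,218) where predicted (277,220), and it's square to the fingers. I'll descend and grip.

```bash
python3 -m crank '[[[-4,-4,15,0,-1],[0,0,15,0,-1],[0,0,15,0,-1],[0,0,15,0,-1],[0,0,15,0,-1],[0,0,14,0,-1],[0,0,14,0,-1],[0,0,0,0,-1],[0,0,0,0,-1],[0,0,0,0,0]]]'
python3 -m crank '[[[0,0,0,0,0.3],[0,0,0,0,0.5],[0,0,0,0,0.5],[0,0,0,0,0.5],[0,0,0,0,0.5],[0,0,0,0,0.5]]]' 25
python3 -m crank '[[[0,0,-6,0,0.5],[0,0,-10,0,0.5],[0,0,-15,0,0.5],[0,0,-15,0,0.5],[0,0,-15,0,0.5],[0,0,-15,0,0.5],[0,0,-10,0,0.5],[0,0,0,0,0.5]]]'
python3 - <<'E'
from h import *
s=ctrl.get_state(); delta(s,[.476,.138,s['position'][2]]); snap('wrist','w3.png')
E
```

```text
time: 3.58
position: [0.5401, 0.3197, 0.0209]
tool_rot: [0.309, 3.125, 0.002]
ft_force: [0.4, -0.5, 0.0]
grip_width: 0.974
grip_force: 0.0
time: 4.08
position: [0.5393, 0.3192, 0.0198]
tool_rot: [0.309, 3.126, 0.001]
ft_force: [-0.3, -0.6, 1.3]
grip_width: 0.573
grip_force: 25.0
time: 4.75
position: [0.5407, 0.32, 0.1087]
tool_rot: [0.308, 3.123, 0.005]
ft_force: [0.4, 0.3, -2.0]
grip_width: 0.57
grip_force: 25.0
tool shift mm [  27.8 -191.1   -0.8] tool y yaw 1.374
```

View pics/w3.png

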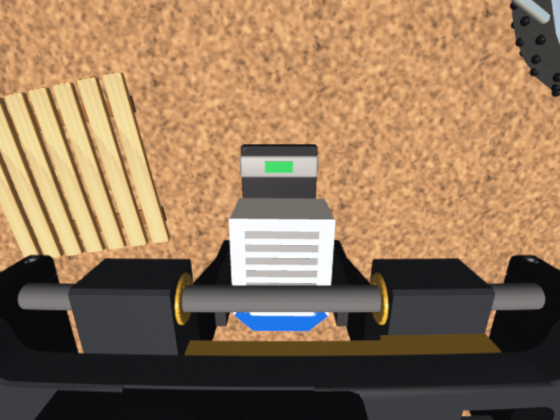

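The cartridge is held: opening 50 mm, weight seen at the wrist, and the picture shows it clear above the dock. Now I'll carry it over the trivet.

```bash
python3 -m crank '[[[4,-20,0,0,0.5],[4,-27,0,0,0.5],[4,-28,0,0,0.5],[4,-28,0,0,0.5],[4,-28,0,0,0.5],[4,-27,0,0,0.5],[4,-20,0,0,0.5],[0,-13,0,0,0.5],[0,0,0,0,0.5],[0,0,0,0,0.5]]]'
python3 -m crank '[[[0,0,15,0,0.5],[0,0,15,0,0.5],[0,0,15,0,0.5],[0,0,15,0,0.5],[0,0,10,0,0.5],[0,0,5,0,0.5],[0,0,3,0,0.5],[0,0,0,0,0.5],[0,0,0,0,0.5],[0,0,0,0,0.5]]]'
```

```text
time: 5.63
position: [0.4745, 0.1373, 0.1053]
tool_rot: [-0.31, -3.126, -0.001]
ft_force: [0.8, 0.2, -3.7]
grip_width: 0.576
grip_force: 25.0
time: 6.47
position: [0.4751, 0.1376, 0.0283]
tool_rot: [0.308, 3.125, 0.001]
ft_force: [0.5, 0.5, -2.5]
grip_width: 0.568
grip_force: 25.0
```

Another 8 mm or so to contact.

```bash
python3 -m crank '[[[0,0,3,0,0.5],[0,0,2,0,0.5],[0,0,2,0,0.5],[0,0,0,0,0.5],[0,0,0,0,0.5],[0,0,0,0,0.5]]]'
python3 -m crank '[[[0,0,1,0,0.5],[0,0,0,0,0.5],[0,0,0,0,0.5]]]'
```

```text
time: 6.97
position: [0.4744, 0.1373, 0.0206]
tool_rot: [0.309, 3.126, 0.0]
ft_force: [0.3, 0.2, -2.8]
grip_width: 0.573
grip_force: 25.0
time: 7.22
position: [0.4746, 0.1373, 0.0197]
tool_rot: [0.309, 3.126, 0.0]
ft_force: [0.6, 1.2, -3.6]
grip_width: 0.575
grip_force: 25.0
```

```bash
python3 -m crank '[[[0,0,1,0,0.5],[0,0,0,0,0.5],[0,0,0,0,0.5]]]'
python3 -m crank '[[[0,0,1,0,0.5],[0,0,0,0,0.5],[0,0,0,0,0.5]]]'
```

```text
time: 7.47
position: [0.4747, 0.1374, 0.0197]
tool_rot: [0.309, 3.126, 0.001]
ft_force: [-2.3, -1.5, 5.4]
grip_width: 0.572
grip_force: 25.0
time: 7.72
position: [0.4746, 0.1374, 0.0196]
tool_rot: [-0.309, -3.126, -0.001]
ft_force: [-6.4, -2.1, 14.6]
grip_width: 0.573
grip_force: 25.0
```

Contact is clear, so I'll relieve the load, release, rise and turn by 90°.

```bash
python3 -m crank '[[[0,0,-1,0,0.5],[0,0,-0.5,0,0.2],[0,0,0,0,-0.2],[0,0,0,0,-0.6],[0,0,0,0,-1],[0,0,0,0,-1],[0,0,0,0,-1],[0,0,0,0,-1],[0,0,-10,0,-1],[0,0,-15,0,-1]]]'
python3 -m crank '[[[0,0,-20,0,-1],[0,0,-20,0.08,-1],[0,0,-20,0.12,-1],[0,0,-20,0.12,-1],[0,0,0,0.12,-1],[0,0,0,0.12,-1],[0,0,0,0.12,-1],[0,0,0,0.12,-1],[0,0,0,0.12,-1],[0,0,0,0.12,-1]]]'
python3 -m crank '[[[0,0,0,0.12,-1],[0,0,0,0.12,-1],[0,0,0,0.12,-1],[0,0,0,0.12,-1],[0,0,0,0.05,-1],[0,0,0,0,-1],[0,0,0,0,-1]]]'
python3 - <<'E'
from h import *
s=ctrl.get_state(); delta(s,[.476,.138,s['position'][2]]); print(s['joint_positions'].round(2)); snap('wrist','w4.png')
E
```

```text
time: 8.55
position: [0.4731, 0.1367, 0.0435]
tool_rot: [-0.308, -3.124, 0.003]
ft_force: [0.5, -0.1, 0.6]
grip_width: 0.977
grip_force: 0.0
time: 9.38
position: [0.4745, 0.1373, 0.1249]
tool_rot: [1.829, 2.554, 0.001]
ft_force: [-0.3, 0.3, 0.9]
grip_width: 1.003
grip_force: 0.0
time: 9.97
position: [0.4745, 0.1373, 0.1246]
tool_rot: [2.426, 1.995, 0.001]
ft_force: [-0.8, -0.6, 0.9]
grip_width: 0.997
grip_force: 0.0
tool shift mm [1.  1.3 0. ] tool y yaw -0.194
[-0.66  0.06  0.34  1.97 -0.02  1.12 -0.51]
```

View pics/w4.png

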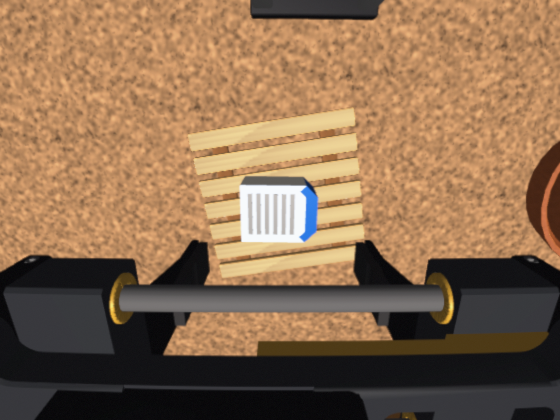

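The cartridge stands flat on the trivet with its top at about (278,212) and the blue end to the right, clear of the fingers. Now its exact offset from the tool.

```bash
python3 - <<'E'
from h import *
im=load('w4.png'); h=hsv(im); s=ctrl.get_state()
blue=(h[...,0]>100)&(h[...,0]<125)&(h[...,1]>150)&(h[...,2]>100)
wh=((h[...,1]<40)&(h[...,2]>190))|blue; wh=wh.astype(np.uint8); wh[:170]=0; wh[250:]=0; wh[:,:225]=0; wh[:,330:]=0
wh=cv2.morphologyEx(wh,cv2.MORPH_CLOSE,np.ones((7,7)))
r=rect(im,wh,.048); print(r)
delta(s,[r[0][0]/1000,r[0][1]/1000,.029])
E
```

```text
((472.6, 137.3), (64.6, 50.3), -0.205, array([239, 185], dtype=int32), array([318, 242], dtype=int32))
tool shift mm [-0.4 -1.9 95.5] tool y yaw -0.194
```

```bash
python3 -m crank '[[[0,-2,15,0.01,-1],[0,0,15,0,-1],[0,0,15,0,-1],[0,0,15,0,-1],[0,0,15,0,-1],[0,0,12,0,-1],[0,0,8,0,-1],[0,0,0,0,-1],[0,0,0,0,-1]]]'
python3 -m crank '[[[0,0,0,0,-0.5],[0,0,0,0,-0.3],[0,0,0,0,-0.2],[0,0,0,0,-0.2],[0,0,0,0,-0.2],[0,0,0,0,-0.2]]]' 30
```

```text
time: 10.77
position: [0.4724, 0.1376, 0.0291]
tool_rot: [-2.438, -1.982, 0.001]
ft_force: [0.7, -0.4, 0.3]
grip_width: 1.005
grip_force: 0.0
time: 11.27
position: [0.4727, 0.1378, 0.0295]
tool_rot: [-2.438, -1.981, -0.001]
ft_force: [-0.8, -0.8, 2.9]
grip_width: 0.735
grip_force: 30.0
```

```bash
python3 -m crank '[[[0,0,-8,0,-0.2],[0,0,-15,0,-0.2],[0,0,-20,0,-0.2],[0,0,-25,0,-0.2],[0,0,-25,0,-0.2],[0,0,-25,0,-0.2],[0,0,-25,0,-0.2],[0,0,-17,0,-0.2],[-15,8,0,0,-0.2],[-25,12,0,0,-0.2]]]'
python3 -m crank '[[[-27,13,0,0,-0.2],[-27,13,0,0,-0.2],[-27,13,0,0,-0.2],[-27,13,0,0,-0.2],[-27,13,0,0,-0.2],[-27,13,0,0,-0.2],[-27,13,0,0,-0.2],[-27,13,0,0,-0.2],[-27,13,0,0,-0.2],[-27,13,0,0,-0.2]]]'
python3 -m crank '[[[-27,13,0,0,-0.2],[-25,13,0,0,-0.2],[-20,10,0,0,-0.2],[-10,5,0,0,-0.2],[0,0,0,-0.08,-0.2],[0,0,0,-0.08,-0.2],[0,0,0,-0.08,-0.2],[0,0,0,0,-0.2],[0,0,0,0,-0.2]]]'
python3 - <<'E'
from h import *
s=ctrl.get_state(); delta(s,[.582,-.194,s['position'][2]]); print(s['joint_positions'].round(2)); snap('wrist','w5.png')
E
```

```text
time: 12.1
position: [0.4837, 0.0975, 0.1903]
tool_rot: [-2.431, -1.988, -0.004]
ft_force: [0.2, -0.2, -4.0]
grip_width: 0.734
grip_force: 30.0
time: 12.93
position: [0.5553, -0.1976, 0.1887]
tool_rot: [-2.437, -1.981, 0.001]
ft_force: [0.0, -0.1, -3.6]
grip_width: 0.736
grip_force: 30.0
time: 13.68
position: [0.579, -0.2842, 0.1888]
tool_rot: [-2.184, -2.256, -0.001]
ft_force: [0.3, -0.3, -3.1]
grip_width: 0.735
grip_force: 30.0
tool shift mm [90.   5.9  0.1] tool y yaw 0.033
[-0.08  0.37  0.63  1.53 -0.22  1.32  0.61]
```

View pics/w5.png

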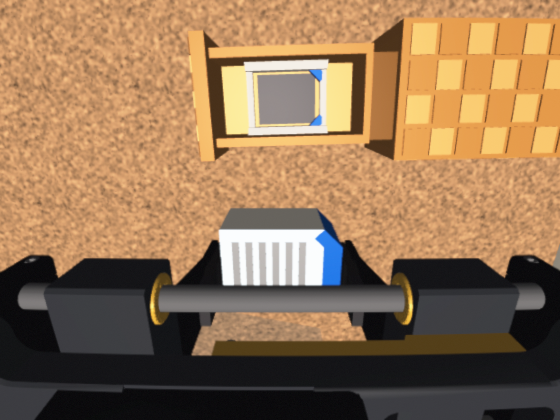

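The held cartridge is level, blue end to the right, the same way as the pocket's blue corners. The pocket's white frame spans about (246–327, 62–133) and the unit is at right. I'll measure its edges with profiles.

```bash
python3 - <<'E'
from h import *
im=load('w5.png'); P=im['pixels'].astype(int); h=hsv(im)
print('row98'); 
for u in range(192,410,2): print(u,P[95:102,u].mean(0).astype(int).tolist(),end=' ')
print('\ncol285')
for v in range(36,160): print(v,P[v,280:292].mean(0).astype(int).tolist(),end=' ')
wh=((h[...,1]<45)&(h[...,2]>170)).astype(np.uint8); wh[:50]=0;wh[145:]=0;wh[:,:235]=0;wh[:,340:]=0
for z in (.04,.028): print('\nwhite',rect(im,wh,z))
bl=((h[...,0]>100)&(h[...,0]<125)&(h[...,1]>150)&(h[...,2]>100)).astype(np.uint8); bl[150:]=0
n,l,st,c=cv2.connectedComponentsWithStats(bl); print(st.tolist(),c.tolist())
E
```

```text
row98
192 [199, 151, 101] 194 [249, 213, 128] 196 [247, 190, 109] 198 [247, 191, 110] 200 [247, 191, 110] 202 [247, 192, 111] 204 [248, 193, 111] 206 [248, 193, 112] 208 [229, 167, 97] 210 [78, 53, 28] 212 [72, 48, 26] 214 [72, 48, 26] 216 [72, 48, 26] 218 [72, 48, 26] 220 [72, 48, 26] 222 [79, 55, 30] 224 [249, 226, 146] 226 [252, 235, 154] 228 [252, 235, 155] 230 [252, 235, 156] 232 [252, 235, 156] 234 [252, 236, 156] 236 [252, 236, 157] 238 [252, 236, 157] 240 [252, 236, 157] 242 [252, 236, 158] 244 [252, 237, 158] 246 [251, 237, 169] 248 [245, 240, 229] 250 [244, 238, 230] 252 [241, 235, 226] 254 [229, 205, 147] 256 [251, 237, 160] 258 [198, 177, 146] 260 [148, 140, 139] 262 [148, 140, 139] 264 [148, 140, 139] 266 [148, 140, 138] 268 [148, 140, 139] 270 [148, 140, 139] 272 [148, 140, 139] 274 [148, 140, 139] 276 [148, 140, 139] 278 [147, 139, 139] 280 [147, 139, 139] 282 [147, 139, 139] 284 [147, 138, 139] 286 [147, 139, 138] 288 [146, 139, 137] 290 [146, 138, 138] 292 [146, 138, 138] 294 [145, 137, 137] 296 [145, 137, 136] 298 [145, 136, 136] 300 [144, 136, 136] 302 [143, 136, 1
[... 3135 characters left out ...]
238, 182, 115] 146 [217, 161, 110] 147 [216, 160, 111] 148 [215, 160, 111] 149 [216, 161, 111] 150 [219, 164, 113] 151 [224, 169, 117] 152 [226, 171, 119] 153 [221, 166, 115] 154 [210, 156, 108] 155 [200, 148, 102] 156 [195, 144, 100] 157 [195, 144, 101] 158 [197, 147, 102] 159 [200, 148, 103] 
white ((581.4, -189.8), (79.3, 67.8), 0.061, array([244,  60], dtype=int32), array([327, 134], dtype=int32))

white ((581.6, -189.4), (82.4, 70.4), 0.061, array([244,  60], dtype=int32), array([327, 134], dtype=int32))
[[0, 0, 560, 420, 235064], [310, 70, 12, 11, 77], [311, 116, 10, 9, 59]] [[279.47859731817715, 209.56676054180988], [316.45454545454544, 73.50649350649351], [316.54237288135596, 121.0]]
```

```bash
cat > meas.py <<'E'
from h import *
im=load('w5.png'); P=im['pixels'].astype(float); h=hsv(im)
def line(z,along,rng,lo,hi,chan,thr,first=True):
    # subpixel crossing of thr scanning lo->hi, on columns/rows rng; returns world line (pts)
    pts=[]
    for k in rng:
        seq=np.arange(lo,hi,1 if hi>lo else -1)
        val=np.array([chan[s,k] if along=='u' else chan[k,s] for s in seq])-thr
        i=np.where(val[:-1]*val[1:]<0)[0]
        if len(i)==0: continue
        i=i[0]; t=seq[i]+(seq[i+1]-seq[i])*val[i]/(val[i]-val[i+1])
        pts.append(onz(im,k,t,z)[:2] if along=='u' else onz(im,t,k,z)[:2])
    return np.array(pts)*1000
def fit(p,name):
    c=p.mean(0); vx,vy,x0,y0=cv2.fitLine(p.astype(np.float32),cv2.DIST_HUBER,0,.01,.01).ravel()
    if abs(vx)>abs(vy): yaw=np.arctan(vy/vx)
    else: yaw=-np.arctan(vx/vy)
    x=581.5; 
    Ry=np.array([[np.cos(.035),np.sin(.035)],[-np.sin(.035),np.cos(.035)]])
    print(name,'yaw %.3f'%yaw,'local',(Ry@(np.array([x0,y0])-[581.5,-190])).round(1))
Rr,G,B=P[...,0],P[...,1],P[...,2]
S=h[...,1].astype(float); V=h[...,2].astype(float)
fit(line(.07,'u',range(222,350,3),52,60,Rr,160),'far wall inner top')
fit(line(.07,'u',range(222,350,3),150,134,B-0*G,0) if 0 else line(.07,'u',range(222,350,3),134,139,Rr,170),'near wall inner top')
fit(line(.04,'u',range(262,312,3),57,64,B,150),'far rail outer')
fit(line(.04,'u',range(262,312,3),66,71,B,180),'far rail inner?')
fit(line(.04,'u',range(262,312,3),131,136,B,160),'near rail outer')
fit(line(.04,'u',range(262,312,3),129,125,B,190),'near rail inner')
fit(line(.016,'u',range(266,306,3),80,73,Rr,195),'pad far')
fit(line(.016,'u',range(266,306,3),118,125,Rr,197),'pad near')
fit(line(.016,'v',range(84,114,2),266,255,Rr,200),'pad front')
fit(line(.016,'v',range(84,114,2),308,318,Rr,200),'pad back')
fit(line(.028,'v',range(84,114,2),242,250,B,195),'front sill outer')
fit(line(.028,'v',range(84,114,2),250,256,B,190),'front sill inner')
fit(line(.028,'v',range(84,114,2),330,323,B,190),'rear sill outer')
fit(line(.028,'v',range(84,114,2),322,317,B,180),'rear sill inner')
fit(line(.085,'v',range(60,135,3),203,212,Rr,160),'front panel inner top')
fit(line(.07,'v',range(65,130,3),358,368,Rr,160),'rear wall inner top')
fit(line(.07,'v',range(65,130,3),368,374,Rr,213),'rear wall outer top')
fit(line(.098,'v',range(50,130,3),399,394,Rr,130),'unit face')
s=ctrl.get_state(); delta(s,[.5815,-.190,.033])
E
python3 meas.py
```

```text
far wall inner top yaw 0.062 local [-11.3  33.4]
near wall inner top yaw 0.058 local [ -1.6 -33.6]
far rail outer yaw 0.061 local [-5.9 34. ]
far rail inner? yaw 0.060 local [-0.8 26.2]
near rail outer yaw 0.062 local [ -1.9 -33.8]
near rail inner yaw 0.049 local [ -9.4 -26.9]
pad far yaw 0.055 local [-14.8  24.2]
pad near yaw 0.061 local [ -0.9 -24.5]
pad front yaw 0.064 local [-29.8   3.1]
pad back yaw 0.056 local [29.5  2. ]
front sill outer yaw 0.057 local [-40.1   0.7]
front sill inner yaw 0.062 local [-33.8   0.7]
rear sill outer yaw 0.069 local [39.6  2.6]
rear sill inner yaw 0.058 local [33.3 -0.4]
front panel inner top yaw 0.058 local [-66.1   9.8]
rear wall inner top yaw 0.063 local [67.5 -1.9]
rear wall outer top yaw 0.060 local [73.8  2.4]
unit face yaw 0.115 local [86.2 -1.8]
tool shift mm [ 94.1   5.6 155.9] tool y yaw 0.032
```

The pocket centre comes out at (0.581, −0.190) and yaw 0.060. Every pair of edges agrees with the given sizes to within 0.5 mm. I'll check how the cartridge sits in the hand the same way.

```bash
cat >> meas.py <<'E'
print('---hand')
M=toolaxes(s); p0=s['position']; z=p0[2]+.019
def tl(p,n):
    q=np.c_[p/1000-p0[:2],np.full(len(p),.019)]@M*1000
    vx,vy,x0,y0=cv2.fitLine(q[:,:2].astype(np.float32),cv2.DIST_HUBER,0,.01,.01).ravel(); print(n,'tool xy',(x0,y0),'dir',(vx,vy),len(q))
tl(line(z,'u',range(232,312,4),222,236,B,180),'back edge')
tl(line(z,'v',range(240,280,3),212,232,np.where((h[...,1]<45),V,60),160),'left edge')
tl(line(z,'v',range(256,282,2),350,335,((h[...,0]>100)&(h[...,0]<125)&(h[...,1]>150)).astype(float),.5),'blue edge')
E
python3 meas.py | sed -n '/hand/,$p'; python3 - <<'E'
from h import *
s=ctrl.get_state(); delta(s,[.5813,-.190,.033])
E
```

```text
---hand
back edge tool xy (np.float32(25.12746), np.float32(-8.500024)) dir (np.float32(0.00059802923), np.float32(-0.9999998)) 14
left edge tool xy (np.float32(7.784028), np.float32(-31.968014)) dir (np.float32(0.99988985), np.float32(-0.014842997)) 14
blue edge tool xy (np.float32(3.2688324), np.float32(32.14563)) dir (np.float32(0.9998886), np.float32(-0.014927246)) 13
tool shift mm [ 94.1   5.4 155.9] tool y yaw 0.032
```

The cartridge is centred in the hand to within 0.2 mm. Now over the pocket.

```bash
python3 -m crank '[[[10,1,0,-0.028,-0.2],[18,1,0,0,-0.2],[20,1,0,0,-0.2],[20,1,0,0,-0.2],[16,1,0,0,-0.2],[10,0,0,0,-0.2],[0,0,0,0,-0.2],[0,0,20,0,-0.2],[0,0,0,0,-0.2],[0,0,0,0,-0.2]]]'
python3 - <<'E'
from h import *
for i in range(4):
    s=ctrl.get_state(); delta(s,[.5813,-.190,.033]); get_image('top')
E
```

```text
time: 14.57
position: [0.5775, -0.1917, 0.1682]
tool_rot: [-2.152, -2.286, 0.003]
ft_force: [0.8, -0.4, -2.9]
grip_width: 0.737
grip_force: 30.0
tool shift mm [  1.5   4.3 135.2] tool y yaw 0.061
tool shift mm [  1.9   3.4 136.1] tool y yaw 0.061
tool shift mm [  2.    2.8 136.6] tool y yaw 0.061
tool shift mm [  2.    2.4 136.9] tool y yaw 0.061
```

```bash
python3 -m crank '[[[2,2,10,0,-0.2],[0,0,16,0,-0.2],[0,0,16,0,-0.2],[0,0,16,0,-0.2],[0,0,10,0,-0.2],[0,0,6,0,-0.2],[0,0,0,0,-0.2],[0,0,0,0,-0.2],[0,0,0,0,-0.2],[0,0,0,0,-0.2]]]'
python3 - <<'E'
from h import *
for i in range(4):
    s=ctrl.get_state(); delta(s,[.5813,-.190,.033]); snap('wrist','w6.png' if i==3 else None)
E
```

```text
time: 15.6
position: [0.5813, -0.1892, 0.0962]
tool_rot: [2.15, 2.288, 0.002]
ft_force: [-0.3, 0.4, -3.3]
grip_width: 0.734
grip_force: 30.0
tool shift mm [-0.8 -0.2 63.2] tool y yaw 0.062
tool shift mm [-0.9 -0.1 63.1] tool y yaw 0.062
tool shift mm [-0.9  0.  62.9] tool y yaw 0.062
tool shift mm [-1.   0.2 62.7] tool y yaw 0.062
```

View pics/w6.png

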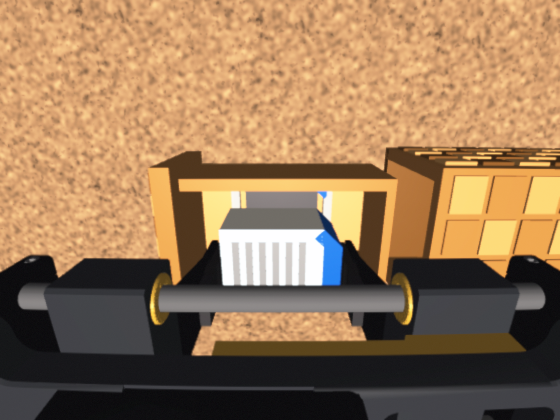

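The cartridge hangs centred over the pocket. The white sills are at (236,200) and (327,205), symmetric to it, with the wall clear of the fingers. I'll lower slowly.

```bash
python3 -m crank '[[[-0.5,0,6,0,-0.2],[0,0,7,0,-0.2],[0,0,7,0,-0.2],[0,0,6,0,-0.2],[0,0,4,0,-0.2],[0,0,3,0,-0.2],[0,0,3,0,-0.2],[0,0,2,0,-0.2],[0,0,0,0,-0.2],[0,0,0,0,-0.2]]]'
python3 -m crank '[[[0,0,2,0,-0.2],[0,0,2,0,-0.2],[0,0,2,0,-0.2],[0,0,2,0,-0.2],[0,0,0,0,-0.2],[0,0,0,0,-0.2]]]'
```

```text
time: 16.63
position: [0.5807, -0.1894, 0.0571]
tool_rot: [2.151, 2.289, 0.0]
ft_force: [-0.4, 0.6, -3.3]
grip_width: 0.731
grip_force: 30.0
time: 17.13
position: [0.5804, -0.1893, 0.0488]
tool_rot: [-2.151, -2.289, 0.0]
ft_force: [0.7, -0.4, -3.5]
grip_width: 0.731
grip_force: 30.0
```

```bash
python3 -m crank '[[[0,0,2,0,-0.2],[0,0,2,0,-0.2],[0,0,2,0,-0.2],[0,0,2,0,-0.2],[0,0,2,0,-0.2],[0,0,0,0,-0.2],[0,0,0,0,-0.2]]]'
python3 -m crank '[[[0,0,1.5,0,-0.2],[0,0,1.5,0,-0.2],[0,0,1,0,-0.2],[0,0,0,0,-0.2],[0,0,0,0,-0.2],[0,0,0,0,-0.2]]]'
```

```text
time: 17.72
position: [0.5804, -0.1893, 0.0388]
tool_rot: [-2.151, -2.289, 0.0]
ft_force: [0.3, -0.5, -3.1]
grip_width: 0.734
grip_force: 30.0
time: 18.22
position: [0.5806, -0.1894, 0.0351]
tool_rot: [2.151, 2.289, 0.0]
ft_force: [-0.2, -0.7, -3.6]
grip_width: 0.734
grip_force: 30.0
```

```bash
python3 -m crank '[[[0,0,1,0,-0.2],[0,0,0,0,-0.2],[0,0,0,0,-0.2]]]'
python3 -m crank '[[[0,0,1,0,-0.2],[0,0,0,0,-0.2],[0,0,0,0,-0.2]]]'
python3 -m crank '[[[0,0,0.5,0,-0.2],[0,0,0,0,-0.2],[0,0,0,0,-0.2]]]'
```

```text
time: 18.47
position: [0.5805, -0.1894, 0.034]
tool_rot: [-2.151, -2.289, -0.0]
ft_force: [-0.3, 0.0, -2.6]
grip_width: 0.728
grip_force: 30.0
time: 18.72
position: [0.5809, -0.1894, 0.0335]
tool_rot: [2.151, 2.289, 0.001]
ft_force: [-0.0, 0.9, 0.8]
grip_width: 0.734
grip_force: 30.0
time: 18.97
position: [0.5812, -0.1894, 0.0335]
tool_rot: [2.151, 2.289, 0.002]
ft_force: [-1.5, 0.7, 5.5]
grip_width: 0.736
grip_force: 30.0
```

Contact came at the expected height. I'll relieve, release to about 78 mm, wait and rise.

```bash
python3 -m crank '[[[0,0,-0.5,0,-0.2],[0,0,0,0,-0.4],[0,0,0,0,-0.6],[0,0,0,0,-0.8],[0,0,0,0,-0.8],[0,0,0,0,-0.8],[0,0,0,0,-0.8],[0,0,0,0,-0.8],[0,0,0,0,-0.8],[0,0,0,0,-0.8]]]'
python3 -m crank '[[[0,0,-4,0,-0.8],[0,0,-6,0,-0.8],[0,0,-10,0,-0.8],[0,0,-15,0,-0.8],[0,0,-20,0,-0.8],[0,0,-20,0,-0.8],[0,0,-20,0,-0.8],[0,0,-20,0,-0.8],[0,0,-20,0,-0.8],[0,0,0,0,-0.8]]]'
python3 - <<'E'
from h import *
im=snap('wrist','w7.png'); h=hsv(im); s=ctrl.get_state()
blue=(h[...,0]>100)&(h[...,0]<125)&(h[...,1]>150)&(h[...,2]>100)
wh=((h[...,1]<40)&(h[...,2]>170))|blue; wh=wh.astype(np.uint8); wh[275:]=0; wh[:,:215]=0; wh[:,345:]=0
wh=cv2.morphologyEx(cv2.morphologyEx(wh,cv2.MORPH_CLOSE,np.ones((7,7))),cv2.MORPH_OPEN,np.ones((5,5)))
print(rect(im,wh,.052)); print(s['joint_positions'].round(2),proj(im,[.581,-.19,.052]))
E
```

```text
time: 19.8
position: [0.5806, -0.1894, 0.033]
tool_rot: [-2.151, -2.289, -0.0]
ft_force: [0.4, 1.0, -0.0]
grip_width: 0.899
grip_force: 0.0
time: 20.63
position: [0.5832, -0.1906, 0.1738]
tool_rot: [2.147, 2.284, 0.008]
ft_force: [1.2, -0.6, 1.4]
grip_width: 0.902
grip_force: 0.0
((581.7, -189.1), (75.3, 58.7), 0.058, array([241, 167], dtype=int32), array([316, 225], dtype=int32))
[-0.22  0.3   0.6   1.64 -0.18  1.25  0.47] [277.76510755 197.68543236]
```

View pics/w7.png

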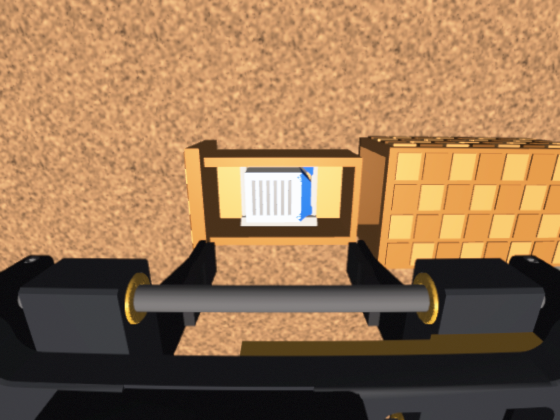

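The cartridge sits flat between the sills, blue end at the back, released, at (278,197) where it should be. Next I'll close the fingers, go in front of the drawer and down to the push height.

```bash
python3 -m crank '[[[0,-12,0,0,1],[0,-20,0,0,1],[0,-20,0,0,1],[0,-20,0,0,1],[0,-20,0,0,1],[0,-20,0,0,1],[0,-12,0,0,1],[0,0,0,0,1],[0,0,0,0,1],[0,0,0,0,1]]]'
python3 -m crank '[[[0,0,15,0,1],[0,0,20,0,1],[0,0,20,0,1],[0,0,20,0,1],[0,0,20,0,1],[0,0,15,0,1],[0,0,12,0,1],[0,0,6,0,1],[0,0,0,0,1],[0,0,0,0,1]]]'
python3 - <<'E'
from h import *
s=ctrl.get_state(); delta(s,[.5813,-.190,.045])
E
```

```text
time: 21.52
position: [0.4575, -0.1968, 0.1681]
tool_rot: [2.151, 2.289, 0.001]
ft_force: [-0.5, -1.3, -0.3]
grip_width: 0.225
grip_force: 0.0
time: 22.35
position: [0.4573, -0.1972, 0.0402]
tool_rot: [2.151, 2.289, -0.0]
ft_force: [0.9, -0.5, 0.3]
grip_width: 0.011
grip_force: 0.0
tool shift mm [ -0.5 124.2  -4.8] tool y yaw 0.062
```

```bash
python3 -m crank '[[[0,8,-5,0,1],[0,8,0,0,1],[0,5,0,0,1],[0,4,0,0,1],[0,4,0,0,1],[0,4,0,0,1],[0,5,0,0,1],[0,6,0,0,1],[0,7,0,0,1],[0,8,0,0,1]]]'
python3 -m crank '[[[0,8,0,0,1],[0,8,0,0,1],[0,8,0,0,1],[0,8,0,0,1],[0,8,0,0,1],[0,8,0,0,1],[0,8,0,0,1],[0,8,0,0,1],[0,8,0,0,1],[0,0,0,0,1]]]'
python3 - <<'E'
from h import *
s=ctrl.get_state(); delta(s,[.5813,-.190,.045])
E
```

```text
time: 23.18
position: [0.516, -0.1933, 0.045]
tool_rot: [-2.151, -2.289, 0.0]
ft_force: [-1.4, 0.7, 1.7]
grip_width: 0.004
grip_force: 0.8
time: 24.02
position: [0.5898, -0.1883, 0.0451]
tool_rot: [2.149, 2.289, 0.002]
ft_force: [-0.2, 1.0, 0.8]
grip_width: 0.004
grip_force: 0.0
tool shift mm [-1.1 -8.6  0.1] tool y yaw 0.063
```

```bash
python3 -m crank '[[[0,6,0,0,1],[0,6,0,0,1],[0,6,0,0,1],[0,6,0,0,1],[0,6,0,0,1],[0,4,0,0,1],[0,3,0,0,1],[0,3,0,0,1],[0,0,0,0,1]]]'
python3 -m crank '[[[0,3,0,0,1],[0,3,0,0,1],[0,3,0,0,1],[0,0,0,0,1]]]'
```

```text
time: 24.77
position: [0.6284, -0.1862, 0.0452]
tool_rot: [2.15, 2.289, 0.001]
ft_force: [0.5, 0.3, -0.2]
grip_width: 0.004
grip_force: 0.0
time: 25.1
position: [0.636, -0.1858, 0.0452]
tool_rot: [-2.151, -2.288, 0.001]
ft_force: [-1.9, 0.0, 1.0]
grip_width: 0.007
grip_force: 1.0
```

```bash
python3 -m crank '[[[0,2,0,0,1],[0,2,0,0,1],[0,0,0,0,1]]]'; python3 -m crank '[[[0,2,0,0,1],[0,2,0,0,1],[0,0,0,0,1]]]'; python3 -m crank '[[[0,2,0,0,1],[0,2,0,0,1],[0,0,0,0,1]]]'
```

```text
time: 25.35
position: [0.6413, -0.1855, 0.0452]
tool_rot: [2.15, 2.289, 0.002]
ft_force: [-0.2, -0.1, -0.4]
grip_width: 0.007
grip_force: 0.0
time: 25.6
position: [0.6445, -0.1855, 0.0451]
tool_rot: [-2.151, -2.289, 0.0]
ft_force: [-3.9, 0.9, 2.2]
grip_width: 0.005
grip_force: 1.6
time: 25.85
position: [0.6445, -0.1854, 0.0451]
tool_rot: [-2.148, -2.283, 0.007]
ft_force: [-13.5, 2.2, 9.7]
grip_width: 0.004
grip_force: 7.6
```

Force rises without travel, which means the stop. A touch more, then back off and check.

```bash
python3 -m crank '[[[0,2,0,0,1],[0,0,0,0,1]]]'; python3 -m crank '[[[0,-6,0,0,1],[0,-10,0,0,1],[0,-20,0,0,1],[0,-20,0,0,1],[0,-25,0,0,1],[0,-25,0,0,1],[0,-25,0,0,1],[0,0,-25,0,1],[0,0,-25,0,1],[0,0,0,0,1]]]'
python3 - <<'E'
from h import *
s=ctrl.get_state(); print(s['position'],s['ft_force'])
im=snap('scene','s9.png'); t=snap('top','t9.png')
for f,i,(a,b,c,d) in (('t',t,(120,255,290,400)),('s',im,(200,310,190,330))): pass
A=cv2.resize(t['pixels'][115:255,290:390],(400,560),interpolation=cv2.INTER_CUBIC); B=cv2.resize(im['pixels'][205:310,200:300],(400,420),interpolation=cv2.INTER_CUBIC)
c=np.zeros((560,800,3),np.uint8); c[:,:400]=A; c[:420,400:]=B; cv2.imwrite('pics/fin.png',c[:,:,::-1])
E
```

```text
time: 26.02
position: [0.6445, -0.1854, 0.045]
tool_rot: [-2.146, -2.28, 0.01]
ft_force: [-18.7, 3.6, 13.1]
grip_width: 0.005
grip_force: 10.7
time: 26.85
position: [0.5233, -0.1945, 0.0998]
tool_rot: [2.147, 2.282, 0.009]
ft_force: [1.6, -0.3, 0.2]
grip_width: 0.007
grip_force: 0.0
[ 0.52328369 -0.19451733  0.09984236] [ 1.61139169 -0.33378746  0.18953108]
```

View pics/fin.png

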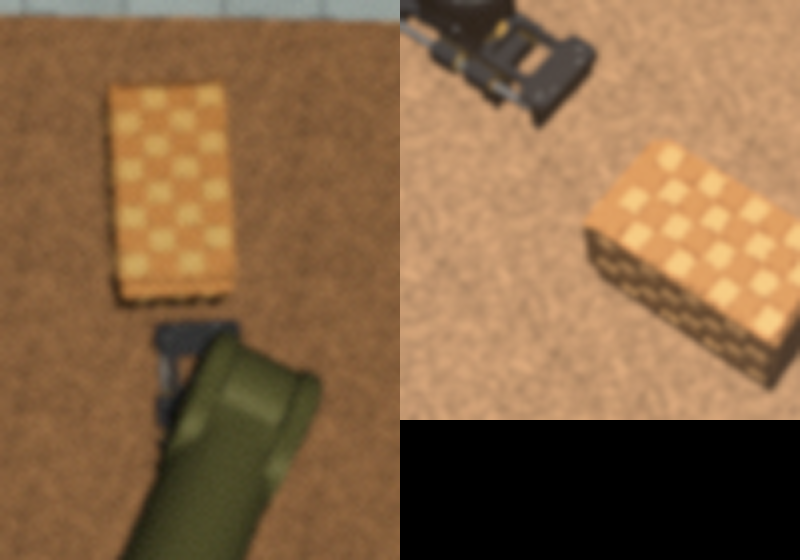

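Both views show the drawer front tight against the unit with no gap, at left (180,290), and the gripper standing clear. I'm handing in.

```bash
python3 -c "
from bench import job
print(job.close_job())"
```

```text
the job is handed in; nothing more can be done
None
```

I moved the cartridge from the dock to the trivet and regripped it, seated it in the pocket with its blue end to the back, let go, and pushed the drawer to its stop, where the last pictures show it shut; the job is handed in, but no verdict came back.

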